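# Slide the tuna tin home under the low rack

### The job

Push the tuna tin across the worktop, without lifting it, in under the roof of the low wooden rack until it stands right up against the rack's back panel, then let go of it. Leave the spice jar and the salt shaker, which stand beside the rack, where they are.

Things in the scene. Friction and masses are not known exactly. Their poses are not given: they have to be found in the camera images.
- tuna_tin: The only food tin: round, gold lid, printed wrapper, 86 mm in diameter, 40 mm high, about 0.23 kg, standing loose on the worktop in front of the rack's open side. Origin: centre of its underside; z up. Too wide for most grippers: push it with the fingers from behind; it slides freely.
- tin_rack: Low wooden rack, fixed: roof, two side walls, paler back panel, no floor, open towards the robot. Outside 70 deep (x), 132 wide (y), 61 mm high. Origin: middle of its outline at worktop height; x points from mouth to back. Inside 116 wide, 52 high; roof and walls begin at x = -35, back panel's face at x = +25 mm. The tin when home (centre at x = -18) sticks out of the mouth by 26 mm.
- spice_jar: Bystander: glass spice jar with red powder and black cap, 41 mm in diameter, 91 mm high, loose, on one side of the rack. Origin: centre of its underside.
- salt_shaker: Bystander: grey salt shaker with a domed pierced top, 44 mm in diameter, 90 mm high, loose, on the other side of the rack. Origin: centre of its underside.
Mind the look-alikes: they are no part of the job. What is shaped like the tuna_tin but orange or turquoise is not meant.

How it is judged (in metres and radians):
At the end, for the whole second after the job is handed in: The tin stands flat on the worktop and at rest inside the rack's bay, under its roof, within 15 mm of touching the back panel (x of tuna_tin in the frame of tin_rack between -0.033 and 0 m and y of tuna_tin in the frame of tin_rack between -0.02 and 0.02 m and height (world z) of tuna_tin below 0.01 m and angle between tuna_tin's own z axis and vertical below 0.1 rad and linear speed of tuna_tin below 0.01 m/s).
It fails at once if the tin is lifted more than 20 mm off the worktop or tipped by more than 30 degrees (height (world z) of tuna_tin above 0.02 m or angle between tuna_tin's own z axis and vertical above 0.52 rad).
It fails at once if the spice jar or the salt shaker is moved by more than 30 mm (distance of any of spice_jar, salt_shaker from where it was at the start of the episode above 0.03 m).
It also fails if it takes over 38 s, if anything falls off the work surface, if the arm or the gripper's body presses on something with over 40 N, if the wrist force passes 120 N, or if a joint passes its speed limit or range.

### The arm

A 6-joint arm with a two-finger parallel gripper is mounted at the origin on the work surface; the furniture and walls round the work are solid. World frame = base frame: x ahead of the robot, y to its left, z up, the work surface at z = 0. Lengths are in m, angles in degrees, forces in N, time in s.
With the tool pointing down it reaches from about 0.375 to 0.9 m from the base axis. Payload 3.1 kg.
Tool frame: the origin (TCP) lies on the centre line of the jaws, within the pads' length; the fingertips stand finger_overhang ahead of it and the grasp point (between the pads) lies 5 mm behind it (finger_overhang is the distance from the TCP to the fingertips, in m); z points along the fingers, y is the line along which they close (so a half turn about z gives the same grasp; the last joint's range is limited). The gripper opens to 87 mm and grips with 3 to 60 N. Pads are 19 mm wide; open, the fingers measure 117 mm over their backs; the gripper's body (75 mm by 190 mm) begins 51 mm behind the grasp point.
Start: joints at [54.288, 30.224, 82.088, -0, 67.689, -10.227], TCP at [0.269, 0.564, 0.237] pointing down, gripper open.
Joint ranges: [-176.69, 176.69], [-43.24, 126.21], [12.49, 139.97], [-82, 262], [0, 151.66], [-163.58, 163.58]. Speed limits (degrees/s): [159.86, 159.86, 180, 180, 180, 180].

### API

Orientations are given as a 3x3 rotation matrix whose columns are the frame's x, y, z axes.
In Python, from rig import read_state, capture, calibration, hand_in, finger_overhang gives the robot as it stands.
- The arm moves only by the tool send_rows, never from a script. Its argument "plan" is a list of rows, each a list of 5 numbers: the closure in counts, from 0 (fully open) to 255 (shut), then the shift along the tool's x, y, z in m, then the turn about the tool's z in rad. A call has 1 to 20 rows; each row shifts and turns the commanded pose from where the row before left it, along the tool's axes as they then stand; what a row does not reach is not made up. A row lasts 1/12 s, in which the tool goes at most 41.7 mm and 7.16 degrees, less where a joint would pass 70% of its speed; a pose out of reach is approached as far as the arm can. A call is refused whole if a number of a shift passes 0.0417 or a number of a turn 0.125, either way. A call with a gripper value outside its range is refused whole. The fingers move at their own pace and stop on an object; the grip force is fixed at half the most. Time passes only in rows, so rows that do not move let the fingers close. It gives the time, the measured TCP pose, the force, the opening and the grip force at its end, in the units of the state.
- read_state(): the state, without advancing time (a new reading comes with each control period).
- capture(name): name is "scene" or "top" or "wrist"; returns (picture, depth): 400x640x3 uint8, blue, green, red; 400x640 float32, m along the optical axis (not along the pixel's ray), 0 where there is no reading.
- calibration(name): a dict with "fx", "fy", "cx", "cy" (pixels), "xyz" and "rotation" of the camera in the world. Camera axes: x right, y down, z forward; pixel columns grow to the right and rows downward; lengths in m; the calibration is good to about 2 mm. The wrist camera is an equidistant fisheye: a pixel r from the principal point sees the ray r / f radians off the axis. A picture is of the moment at which its call begins: read the wrist's pose just before it. calibration takes no time and is no camera call; for the wrist camera it gives the pose at the moment of the call.
- hand_in(): hands the job in; it is judged then, once.
The state is a dict: "time_s": time; "joint_positions": joint angles; "qvel": joint speeds; "tau": joint torques, N m; "position": TCP position; "tcp_rot": TCP orientation; "force": force on the tool from outside, world axes, zero at the start; "moment": the same for the moment, N m; "opening": opening from 0.0 (shut) to 1.0 (fully open); "grasp_force": force on a finger pad.
Only numpy, scipy, OpenCV 4.12 (cv2) and the standard library are available. Lean on these libraries where they do the work, as an engineer would, in place of code of your own. Each camera call takes 0.05 s, during which the arm holds its last target. There are 200 camera calls.

## Working session

There is one attempt and no reset: what is moved stays moved. The work goes in short steps, Python scripts to look and compute and a tool call to move; the robot and the scene stay as the last step left them, time stands still between calls to the robot, and variables do not carry over. Pictures are saved under pics/ and viewed, at most 10 in all, crops included, and the job is handed in when it is done.

Besides the shell and the picture viewer there is one more tool, called after "Emit:" by a JSON object that holds its "op" and its "data", one argument or row to a line. send_rows: Moves the arm, as the interface text tells. Its arguments: {"type":"object","properties":{"plan":{"type":"array","items":{"type":"array","items":{"type":"number"}}}},"required":["plan"]}

```bash
mkdir -p pics; python3 - <<'E'
from rig import *
import cv2,numpy as np
s=read_state();print(s['time_s'],s['position'],s['tcp_rot'],finger_overhang if not callable(finger_overhang) else finger_overhang())
for n in("top","scene"):
    p,d=capture(n);cv2.imwrite(f"pics/{n}0.png",p);np.savez(f"{n}0.npz",p=p,d=d);print(calibration(n))
E
```

```text
0.0 [0.26851499 0.56363593 0.23558773] [[-9.02697380e-01  4.30274369e-01 -1.18660505e-03]
 [ 4.30275875e-01  9.02695818e-01 -1.71219440e-03]
 [ 3.34430049e-04 -2.05616093e-03 -9.99997830e-01]] 0.014
{'fx': 469.8153723844961, 'fy': 469.8153723844961, 'cx': 319.8670536095149, 'cy': 203.2943501577021, 'xyz': array([0.52777436, 0.04125522, 1.12902228]), 'rotation': array([[ 0.00697697, -0.99819499,  0.05964975],
       [-0.99997191, -0.00712782, -0.00231669],
       [ 0.00273768, -0.05963191, -0.99821668]])}
{'fx': 407.09371328131664, 'fy': 407.09371328131664, 'cx': 315.27443889635146, 'cy': 198.93112489875418, 'xyz': array([ 0.19363858, -0.52760013,  0.74392694]), 'rotation': array([[ 0.80691644, -0.42384965,  0.41138465],
       [-0.59064726, -0.57351994,  0.56763606],
       [-0.00465505, -0.70101809, -0.7131283 ]])}
```

View pics/top0.png

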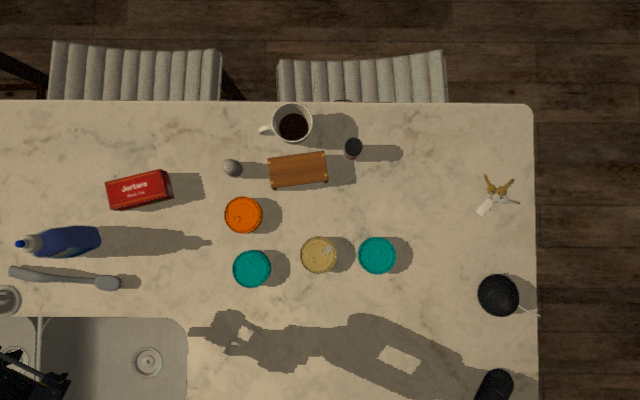

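View pics/scene0.png

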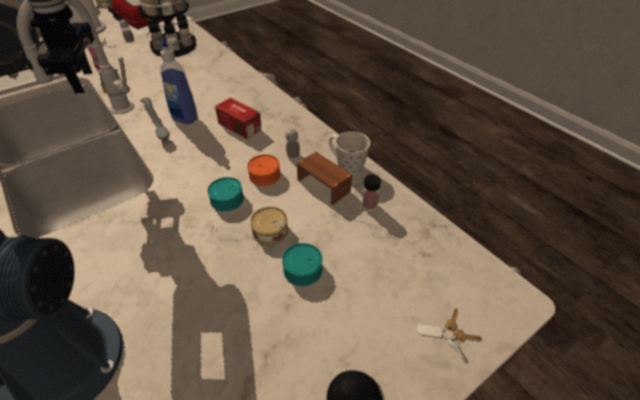

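Tin-like things in the top view are gold (318,254), turquoise (252,268) and (377,255), and orange (244,214). I choose gold. The rack is at (298,170) with its mouth towards the robot, the shaker at (232,168) and the jar at (353,148).

```bash
cat > h.py <<'E'
import numpy as np,cv2
from rig import *
def ray(c,u,v,z):
    d=np.asarray(c['rotation'])@np.array([(u-c['cx'])/c['fx'],(v-c['cy'])/c['fy'],1.]);o=np.asarray(c['xyz'])
    return (o+d*(z-o[2])/d[2])[:2]
def blob(m,near):
    m=cv2.morphologyEx(m.astype(np.uint8),cv2.MORPH_CLOSE,np.ones((3,3)))
    cs,_=cv2.findContours(m,cv2.RETR_EXTERNAL,cv2.CHAIN_APPROX_NONE)
    cs=[c for c in cs if cv2.contourArea(c)>60]
    return min(cs,key=lambda c:np.hypot(*(c[:,0].mean(0)-near)))
E
python3 - <<'E'
from h import *
c=calibration("top");f=np.load("top0.npz");p,d=f['p'],f['d']
v,u=np.mgrid[:400,:640]
R=c['rotation'];P=np.stack([(u-c['cx'])/c['fx']*d,(v-c['cy'])/c['fy']*d,d],-1)@R.T+c['xyz']
z=P[...,2]
def reg(near,lo,hi,r=45):
    return blob((z>lo)&(z<hi)&(np.hypot(u-near[0],v-near[1])<r),near)
print('table z',np.median(z[200:240,300:400]), 'roof',np.median(z[160:180,285:310]),'tin',z[254,318])
k=reg((318,254),.025,.06,32);(x,y),r=cv2.minEnclosingCircle(k);print('tin',x,y,r,ray(c,x,y,.04))
k=reg((298,170),.045,.075);rr=cv2.minAreaRect(k);b=cv2.boxPoints(rr);print('rack',rr);B=np.array([ray(c,*q,.061) for q in b]);print(B,B.mean(0))
hsv=cv2.cvtColor(p,cv2.COLOR_BGR2HSV)
m=(hsv[...,0]<16)&(hsv[...,1]>120)&(hsv[...,2]>60);k=blob(m,(298,170));rr=cv2.minAreaRect(k);print('rackcol',rr);B=np.array([ray(c,*q,.061) for q in cv2.boxPoints(rr)]);print(B,B.mean(0))
for n,q in(('jar',(353,148)),('shaker',(232,168)),('turqR',(377,255)),('turqL',(252,268)),('orange',(244,214))):
    h=.09 if n in('jar','shaker') else .04
    k=reg(q,h-.03,h+.03,30);(x,y),r=cv2.minEnclosingCircle(k);print(n,x,y,r,ray(c,x,y,h))
cv2.imwrite("pics/crop.png",cv2.resize(p[90:300,200:420],None,fx=2.8,fy=2.8,interpolation=cv2.INTER_CUBIC))
E
```

```text
table z 0.0010686407535082099 roof 0.062100879463926395 tin 0.03675285979897125
tin 317.3351135253906 254.93267822265625 18.709562301635742 [0.47347267 0.04373606]
rack ((296.8599853515625, 169.31692504882812), (30.93252944946289, 57.691165924072266), 82.33319854736328)
[[0.69499149 0.1623711 ]
 [0.71374287 0.0315639 ]
 [0.64319486 0.02167729]
 [0.62460897 0.15198994]] [0.66913455 0.09190056]
rackcol ((296.9999694824219, 168.99998474121094), (30.26417350769043, 57.699920654296875), 81.8698959350586)
[[0.69438692 0.1621543 ]
 [0.71420737 0.0314852 ]
 [0.64525556 0.02125814]
 [0.62560493 0.15144594]] [0.6698637 0.0915859]
jar 352.6582336425781 147.2784881591797 9.86203384399414 [ 0.71562273 -0.03346509]
shaker 229.5 167.0 8.500100135803223 [0.66930935 0.24043418]
turqR 376.3163146972656 255.3163299560547 19.043458938598633 [ 0.4735226  -0.09237168]
turqL 250.3518524169922 268.6481628417969 19.35324478149414 [0.44099493 0.19770066]
orange 242.07742309570312 214.48065185546875 19.084583282470703 [0.56559    0.21884121]
```

View pics/crop.png

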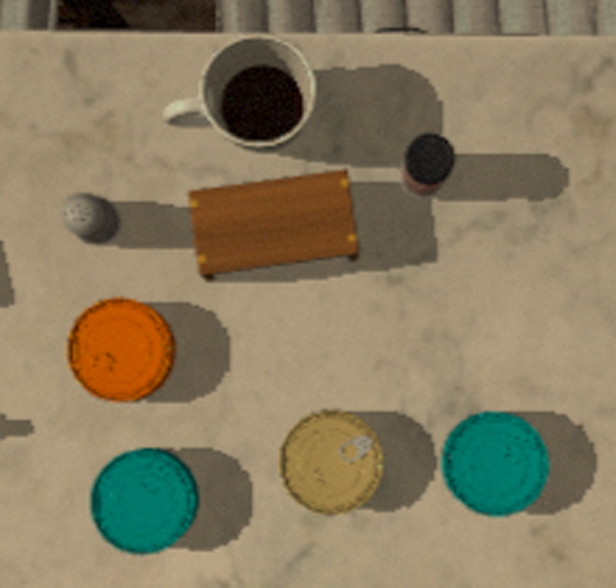

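The crop confirms it: the gold-lidded tin at crop (330,460) is the target. The rack's x axis is yawed 8.2°. I'll push from behind with the fingers half open, so they cradle the tin, along about 14.3°.

Emit:
{"op": "send_rows", "data": {
  "plan": [
    [108,0,0,0,-0.116],
    [108,0,0,0,-0.116],
    [108,0,0,0,-0.116],
    [108,0,0,0,-0.116],
    [108,0,0,0,-0.116],
    [108,0,0,0,-0.116],
    [108,0,-0.035,0,0],
    [108,0,-0.035,0,0],
    [108,0,-0.035,0,0],
    [108,0,-0.035,0,0],
    [108,0,-0.035,0,0],
    [108,0,-0.035,0,0],
    [108,0,-0.035,0,0],
    [108,0,-0.035,0,0],
    [108,0,-0.035,0,0],
    [108,0,-0.035,0,0],
    [108,0,-0.035,0,0],
    [108,0,-0.035,0,0],
    [108,0,-0.035,0,0],
    [108,0,-0.03,0,0]
  ]
}}

```text
time_s: 1.77
position: [0.3895, 0.0924, 0.2365]
tcp_rot: [[-0.969, -0.248, -0.0], [-0.248, 0.969, -0.0], [0.0, -0.0, -1.0]]
force: [0.6, 0.2, 0.6]
opening: 0.582
grasp_force: 0.0
```

```bash
cat > st.py <<'E'
from h import *
s=read_state();R=np.array(s['tcp_rot']);p=np.array(s['position'])
print(s['time_s'],p.round(4),'yaw',np.degrees(np.arctan2(-R[1,0],-R[0,0])).round(2),s['opening'],np.round(s['force'],1),np.round(s['joint_positions'],1))
c=np.array([.6693,.0918]);a=np.radians(8.2);d=p[:2]-c
print('tcp in rack',d@[np.cos(a),np.sin(a)],d@[-np.sin(a),np.cos(a)])
print('to start, tool axes',R.T@(np.array([.4008,.0251,.029])-p))
E
python3 st.py
```

```text
1.7667 [0.3895 0.0924 0.2365] yaw 14.35 0.5816061236022404 [0.6 0.2 0.6] [  -2.7   12.9  112.4   -0.    54.7 -107.1]
tcp in rack -0.2768460018780755 0.04050683839889207
to start, tool axes [ 0.00572134 -0.06796179  0.20751944]
```

Emit:
{"op": "send_rows", "data": {
  "plan": [
    [108,0.0057,-0.034,0,0],
    [108,0,-0.034,0,0],
    [108,0,0,0.03,0],
    [108,0,0,0.03,0],
    [108,0,0,0.03,0],
    [108,0,0,0.03,0],
    [108,0,0,0.03,0],
    [108,0,0,0.02,0],
    [108,0,0,0.015,0],
    [108,0,0,0.012,0],
    [108,0,0,0.0105,0],
    [108,0,0,0,0],
    [108,0,0,0,0]
  ]
}}

```text
time_s: 2.85
position: [0.4005, 0.0272, 0.0286]
tcp_rot: [[-0.969, -0.249, -0.002], [-0.249, 0.969, 0.0], [0.001, 0.001, -1.0]]
force: [-0.7, 1.0, 0.1]
opening: 0.576
grasp_force: 0.0
```

```bash
python3 st.py; python3 - <<'E'
from h import *
p,d=capture("top");cv2.imwrite("pics/t1.png",cv2.resize(p[130:340,200:420],None,fx=2.8,fy=2.8))
E
```

```text
2.85 [0.4005 0.0272 0.0286] yaw 14.39 0.575644726875347 [-0.7  1.   0.1] [ -12.2   39.5  122.5   -0.    18.  -116.6]
tcp in rack -0.275238427126911 -0.025645386398944925
to start, tool axes [ 0.0002542  -0.0020612  -0.00040079]
```

View pics/t1.png

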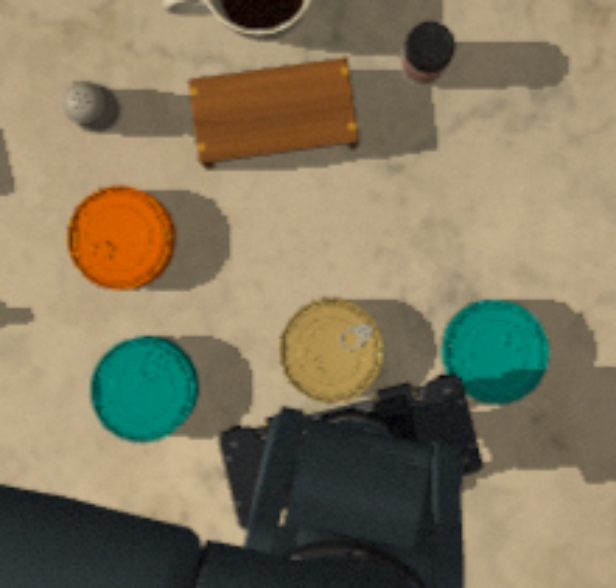

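The fingers are behind the gold tin at crop (330,350), aligned and clear of its neighbours. First part of the push:

Emit:
{"op": "send_rows", "data": {
  "plan": [
    [108,-0.006,-0.002,0,0],
    [108,-0.006,0,0,0],
    [108,-0.006,0,0,0],
    [108,-0.006,0,0,0],
    [108,-0.008,0,0,0],
    [108,-0.008,0,0,0],
    [108,-0.008,0,0,0],
    [108,-0.008,0,0,0],
    [108,-0.008,0,0,0],
    [108,-0.008,0,0,0],
    [108,-0.008,0,0,0],
    [108,-0.008,0,0,0],
    [108,-0.008,0,0,0],
    [108,-0.008,0,0,0],
    [108,-0.008,0,0,0],
    [108,-0.008,0,0,0],
    [108,-0.006,0,0,0],
    [108,-0.004,0,0,0],
    [108,-0.002,0,0,0],
    [108,0,0,0,0]
  ]
}}

```text
time_s: 4.57
position: [0.5304, 0.058, 0.0291]
tcp_rot: [[-0.969, -0.249, 0.002], [-0.249, 0.969, -0.0], [-0.002, -0.001, -1.0]]
force: [-1.1, 0.1, 0.7]
opening: 0.576
grasp_force: 1.1
```

```bash
python3 st.py; python3 - <<'E'
from h import *
p,d=capture("top");cv2.imwrite("pics/t2.png",cv2.resize(p[110:290,220:400],None,fx=3,fy=3))
q,d=capture("scene");cv2.imwrite("pics/s2.png",cv2.resize(q[130:280,200:400],None,fx=3,fy=3))
cv2.imwrite("pics/m2.png",cv2.hconcat([cv2.resize(p[110:290,220:400],(400,400)),cv2.resize(q[110:280,215:385],(400,400))]))
E
```

```text
4.5667 [0.5304 0.058  0.0291] yaw 14.39 0.5759301427803482 [-1.1  0.1  0.7] [  -5.8   42.3  103.5    0.    34.  -110.2]
tcp in rack -0.14231034120793273 -0.01361491290290832
to start, tool axes [ 0.13370377  0.00031581 -0.00018858]
```

View pics/m2.png

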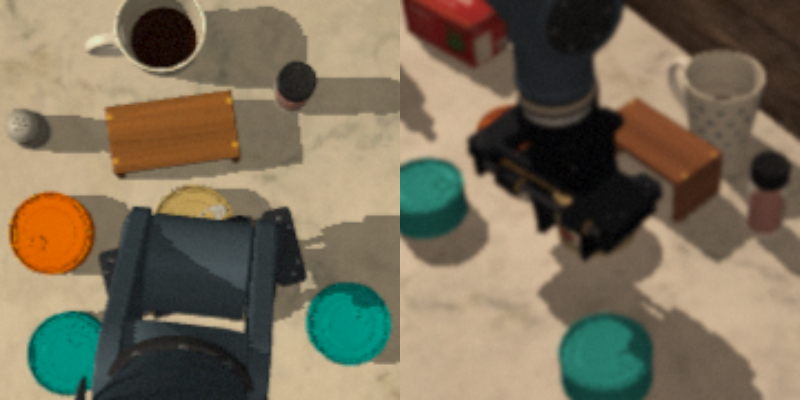

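The tin is held in the fork and heading for the mouth, with its front arc at (195,187) in the left panel. I'll measure it.

```bash
cat > tin.py <<'E'
from h import *
from scipy.optimize import least_squares
p,d=capture("top");c=calibration("top")
hsv=cv2.cvtColor(p,cv2.COLOR_BGR2HSV)
s=read_state();R=np.array(s['tcp_rot']);e=-R[:2,0];g=np.array(s['position'])[:2]+.0445*e
m=(hsv[...,0]>15)&(hsv[...,0]<32)&(hsv[...,1]>85)&(hsv[...,2]>90)
m[:,:270]=0;m[:,350:]=0;m[:150]=0;m[260:]=0
k=blob(m,(308,205))[:,0];X=np.array([ray(c,*q,.04) for q in k])
# front arc: outermost point towards push direction per column
F=np.array([X[k[:,0]==u][np.argmax(X[k[:,0]==u][:,0])] for u in np.unique(k[:,0])[1:-1]])
r=least_squares(lambda q:np.hypot(*(F-q).T)-.042,g,loss='soft_l1',f_scale=.001)
a=np.radians(8.2);dd=r.x-[.6693,.0918]
print('expected',g,'fit',r.x,'rms',np.sqrt(np.mean((np.hypot(*(F-r.x).T)-.042)**2)),len(F),'in rack',dd@[np.cos(a),np.sin(a)],dd@[-np.sin(a),np.cos(a)])
E
python3 tin.py
```

```text
expected [0.57334767 0.06900388] fit [0.57514839 0.06857892] rms 0.000950361269177349 34 in rack -0.09650102762551371 -0.009554924499939277
```

Emit:
{"op": "send_rows", "data": {
  "plan": [
    [108,-0.003,0,0,0],
    [108,-0.005,0,0,0],
    [108,-0.006,0.001,0,0],
    [108,-0.006,0,0,0],
    [108,-0.006,0,0,0],
    [108,-0.006,0,0,0],
    [108,-0.006,0,0,0],
    [108,-0.006,0,0,0],
    [108,-0.006,0,0,0],
    [108,-0.005,0,0,0],
    [108,-0.004,0,0,0],
    [108,-0.003,0,0,0],
    [108,-0.002,0,0,0],
    [108,0,0,0,0]
  ]
}}

```text
time_s: 5.88
position: [0.5916, 0.075, 0.029]
tcp_rot: [[-0.969, -0.249, 0.001], [-0.249, 0.969, 0.0], [-0.001, -0.0, -1.0]]
force: [-0.5, 0.1, 0.1]
opening: 0.576
grasp_force: 0.5
```

```bash
python3 st.py
```

```text
5.8833 [0.5916 0.075  0.029 ] yaw 14.39 0.575924104431671 [-0.5  0.1  0.1] [  -3.5   44.9   94.1    0.    40.9 -107.9]
tcp in rack -0.0793472225481336 -0.005559312343530615
to start, tool axes [ 1.97168506e-01 -8.98675211e-04 -1.54038233e-04]
```

Emit:
{"op": "send_rows", "data": {
  "plan": [
    [108,-0.002,0,0,0],
    [108,-0.002,0,0,0],
    [108,-0.002,0,0,0],
    [108,-0.002,0,0,0],
    [108,-0.002,0,0,0],
    [108,-0.001,0,0,0],
    [108,-0.001,0,0,0],
    [108,0,0,0,0]
  ]
}}

```text
time_s: 6.55
position: [0.6029, 0.0779, 0.0291]
tcp_rot: [[-0.969, -0.249, 0.0], [-0.249, 0.969, 0.0], [-0.0, -0.0, -1.0]]
force: [-1.8, -0.5, 0.2]
opening: 0.575
grasp_force: 0.9
```

Emit:
{"op": "send_rows", "data": {
  "plan": [
    [108,-0.001,0,0,0],
    [108,-0.001,0,0,0],
    [108,0,0,0,0]
  ]
}}

```text
time_s: 6.8
position: [0.6047, 0.0784, 0.0291]
tcp_rot: [[-0.969, -0.249, 0.0], [-0.249, 0.969, 0.0], [-0.0, -0.0, -1.0]]
force: [-1.9, -0.7, -1.0]
opening: 0.572
grasp_force: 1.0
```

Emit:
{"op": "send_rows", "data": {
  "plan": [
    [108,-0.001,0,0,0],
    [108,-0.001,0,0,0],
    [108,0,0,0,0]
  ]
}}

```text
time_s: 7.05
position: [0.6068, 0.0789, 0.0291]
tcp_rot: [[-0.969, -0.248, 0.001], [-0.248, 0.969, 0.0], [-0.001, -0.0, -1.0]]
force: [-0.8, -0.1, 0.7]
opening: 0.575
grasp_force: 1.0
```

Emit:
{"op": "send_rows", "data": {
  "plan": [
    [108,-0.001,0,0,0],
    [108,-0.001,0,0,0],
    [108,0,0,0,0]
  ]
}}

```text
time_s: 7.3
position: [0.608, 0.0793, 0.029]
tcp_rot: [[-0.969, -0.249, -0.001], [-0.249, 0.969, -0.0], [0.001, 0.0, -1.0]]
force: [-3.8, -0.5, 0.0]
opening: 0.577
grasp_force: 1.6
```

Emit:
{"op": "send_rows", "data": {
  "plan": [
    [108,-0.001,0,0,0],
    [108,0,0,0,0]
  ]
}}

```text
time_s: 7.47
position: [0.6081, 0.0794, 0.029]
tcp_rot: [[-0.969, -0.249, -0.003], [-0.249, 0.969, -0.0], [0.003, 0.0, -1.0]]
force: [-4.9, -2.4, 3.0]
opening: 0.577
grasp_force: 2.4
```

The force is rising and the arm has stalled, so the tin is against the back panel. I'll back off straight, rise and check.

Emit:
{"op": "send_rows", "data": {
  "plan": [
    [108,0.002,0,0,0],
    [108,0.004,0,0,0],
    [108,0.01,0,0,0],
    [108,0.02,0,0,0],
    [108,0.025,0,0,0],
    [108,0.025,0,0,0],
    [108,0.03,0,0,0],
    [108,0.02,0,-0.02,0],
    [108,0.02,0,-0.03,0],
    [108,0,0,-0.03,0],
    [108,0,0,-0.03,0],
    [108,0,0,-0.02,0],
    [108,0,0,0,0]
  ]
}}

```text
time_s: 8.55
position: [0.4623, 0.0403, 0.1633]
tcp_rot: [[-0.969, -0.248, 0.013], [-0.248, 0.969, -0.002], [-0.012, -0.005, -1.0]]
force: [1.5, -1.8, -0.2]
opening: 0.577
grasp_force: 0.0
```

```bash
python3 - <<'E'
from h import *
p,d=capture("top");c=calibration("top")
q,d=capture("scene")
cv2.imwrite("pics/m3.png",cv2.hconcat([cv2.resize(p[110:290,220:400],(400,400)),cv2.resize(q[110:280,215:385],(400,400))]))
hsv=cv2.cvtColor(p,cv2.COLOR_BGR2HSV)
m=(hsv[...,0]>15)&(hsv[...,0]<32)&(hsv[...,1]>85)&(hsv[...,2]>60)
m[:,:270]=0;m[:,350:]=0;m[:170]=0;m[240:]=0
k=blob(m,(300,195))[:,0];X=np.array([ray(c,*t,.04) for t in k])
a=np.radians(8.2);D=X-[.6693,.0918];x=D@[np.cos(a),np.sin(a)];y=D@[-np.sin(a),np.cos(a)]
print('front edge x',x.min(),'->centre x',x.min()+.043,'y span',y.min(),y.max())
E
```

```text
front edge x -0.06340752992479745 ->centre x -0.020407529924797455 y span -0.04175285016387527 0.04972010779098582
```

View pics/m3.png

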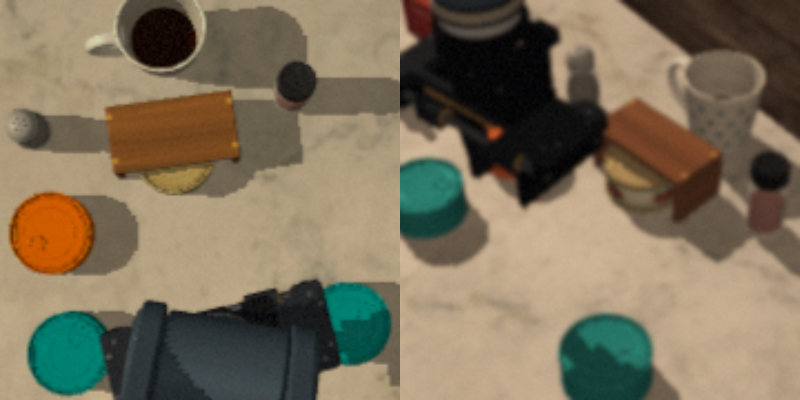

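The gold tin, left panel (177,178), is under the roof with only its front sliver showing. It sits at x ≈ -0.020, y ≈ 0 in the rack frame, and the jar and shaker have not moved.

```bash
python3 -c "from rig import *;print(hand_in())"
```

```text
the job is handed in; nothing more can be done
None
```

I pushed the tuna tin in under the rack roof against the back panel, backed the gripper off and handed the job in at about 9 s; the camera put the tin at x ≈ -0.020 m, y ≈ 0 in the rack frame, and the spice jar and salt shaker looked unmoved.

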